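# Touch the washed things to see if they are dry, then shut the cutlery bin

### The job

Before we drive off, feel whether the washing-up is dry: with closed fingertips, from above, lightly touch (coming down slowly) the base of the upturned espresso cup (the small one), then the lid of the glass jar, then the round coaster, in that order, without shifting, tipping or lifting any of them. Then gently push the dish rack's tilted-out cutlery bin fully shut, and draw the hand back. Leave all the other things alone.

Things in the scene. Friction and masses are not known exactly. Their poses are not given: they have to be found in the camera images.
- cup: White ceramic espresso cup standing upside down, the smaller of two upturned cups: 62 mm across at the rim (below), 58 mm high, tapering to a flat base 40 mm across on top, which is what is touched. Handle on its +y side, reaching 53 mm from the axis. Loose, 0.13 to 0.21 kg. Origin: on its axis, at counter height; z up.
- jar: Squat clear glass jar with a flat round steel lid, closed: 82 mm across, 72 mm high overall. The lid's top is what is touched. Loose, 0.25 to 0.5 kg. Origin: centre of its underside; z up.
- coaster: Round flat bamboo coaster, 96 mm across, 8 mm thick, lying on the counter. Like the cup and jar it is hard: fingertips meeting it at 15 mm/s give a peak of some 20 to 35 N, faster ones more in proportion; a rap over 80 N is no light touch. Loose, 0.09 kg. Origin: centre of its underside; z up.
- rack: Red plastic dish rack, 360 mm deep, 280 mm wide, rails 120 mm high; two plates stand in its rear part, up to 220 mm high, at least 230 mm behind the front. Fixed. Origin: at counter height under the middle of its front; x points from the front into the rack, so the front with the bin looks along its -x (about the world's -y); z up.
- bin (a joint): Tilt of the red cutlery bin in the rack's front, rad: 0 fully shut (panel upright), growing as it tilts out, at most 0.6. Starts at 0.28 to 0.55. Hinge line along the rack's y axis, 15 mm above the counter, 2 mm in front of the rack's origin. Stiff: stays where it is left, some 2 to 4 N at bin_face moves it; a firm stop at 0.
- bin_face (a point): Point on the outside of the bin's flat front panel, mid-width, 75 mm up the panel from the hinge line (90 mm above the counter when shut). Panel 230 mm wide, 115 mm high: its upper edge is 40 mm above this point; no cutlery stands above that edge. Axes of the bin: x through the panel into the bin, z up along the panel.
- mug: Bystander. White ceramic mug standing upside down, the larger of the two upturned cups: 82 mm across, 73 mm high, handle reaching 65 mm from the axis. Origin: on its axis, at counter height.
- trivet: Bystander. Square bamboo trivet, 90 x 90 mm, 14 mm thick. Origin: centre of its underside.
- bowl: Bystander. Small open steel bowl, 104 mm across, 48 mm high. Origin: centre of its underside.
- ladle: Bystander. Black nylon ladle lying on the counter's far side, 300 mm long, bowl 84 mm across and 34 mm high. Origin: under the centre of its bowl; the handle runs along its +x.
- bottle: Bystander. Green glass bottle, 66 mm across, 170 mm high, at the far side. Origin: centre of its underside.
- shaker: Bystander. Slim steel salt shaker, 42 mm across, 70 mm high. Origin: centre of its underside.
Things that resemble listed ones, but are neither listed nor needed, are in the scene too. What is shaped like the coaster but grey is not meant. Leave any turquoise look-alike of the cup alone.

How it is judged:
By the outcome, as a careful person would: the job done as asked, in the order asked, and still so for the second after the job is handed in, with the robot touching nothing.
It also fails if it takes over 61 s, if anything falls off the work surface, if the arm or the gripper's body presses on something with over 40 N, if the wrist force passes 120 N, or if a joint passes its speed limit or range.

### The arm

A 6-joint arm with a two-finger parallel gripper is mounted at the origin on the work surface. World frame = base frame: x ahead of the robot, y to its left, z up, the work surface at z = 0. Lengths are in m, angles in degrees, forces in N, time in s.
With the tool pointing down it reaches from about 0.35 to 0.725 m from the base axis. Payload 4.3 kg.
Tool frame: the origin (TCP) lies midway between the tips of the shut fingers; the grasp point (between the pads) lies 19 mm behind it; z points along the fingers, y is the line along which they close (so a half turn about z gives the same grasp; the last joint's range is limited). The gripper opens to 85 mm and grips with 20 to 120 N. Pads are 22 mm wide; open, the fingers measure 114 mm over their backs; the gripper's body (76 mm by 85 mm) begins 54 mm behind the grasp point. The pads swing forward as they close: fully open they stand 13 mm farther back than shut.
Start: joints at [60.716, 21.618, 4.641, 73.018, 0, 83.68], TCP at [0.224, 0.529, 0.202] pointing down, gripper open.
Joint ranges: [-156.06, 156.06], [-48.1, 94.91], [-58.44, 69.94], [-101.28, 121.22], [-78.64, 73.56], [-180, 180]. Speed limits (degrees/s): [147.25, 147.25, 180, 180, 180, 180].

### API

Orientations are given as [roll, pitch, yaw] about the fixed x, y, z axes, in that order (R = Rz(yaw) Ry(pitch) Rx(roll)).
In Python, from station import sense, capture, finish_job, find_in, regions_of gives the robot as it stands.
- The arm moves only by the tool carry_out, never from a script. Its argument "steps" is a list of rows, each a list of 7 numbers: the shift along the tool's x, y, z in mm, then the turn, a rotation vector about the tool's x, y, z in rad, then the closure, from 0 (fully open) to 1 (shut). In form: [[dx, dy, dz, ax, ay, az, fingers], ...]. A call has 1 to 5 rows; each row is the pose to reach, as a shift and turn from the pose commanded when the call began, along the tool's axes at that moment; what a row does not reach only later rows make up. A row lasts 1/10 s, in which the tool goes at most 50 mm and 8.59 degrees, less where a joint would pass 70% of its speed; a pose out of reach is approached as far as the arm can. A call with a gripper value outside its range is refused whole. The fingers move at their own pace and stop on an object; "newtons" is the grip in N (left out, the last holds). Time passes only in rows, so rows that repeat a pose let the fingers close. It gives the time, the measured TCP pose, the force, the opening and the grip force at its end, in the units of the state.
- sense(): the state, without advancing time (a new reading comes with each control period).
- capture(name): name is "scene" or "top" or "wrist"; returns a dict with "frame" (384x512x3 uint8, blue, green, red), "K" (3x3 intrinsics, pixels), "k1" (the pictures are not rectified: a ray, as slopes to the right and down, at radius r is drawn at 1 + k1 r^2 times it, then the intrinsics apply), "cam_to_world" (4x4, takes a point from camera to world coordinates). Camera axes: x right, y down, z forward; pixel columns grow to the right and rows downward; lengths in m; the calibration is good to about 2 mm. A picture is of the moment at which its call begins. There is no depth.
- finish_job(): hands the job in; it is judged then, once.
Trained networks look in the newest picture that a camera, given by its name, has taken for a name from the list of things; names that differ only in an ending like _2 or _b are one class to them, and where a whole thing is asked for, a point or a joint stands for the part that bears it (a point fixed in the world has none). Each returns a list of dicts, best first, with "score" (0 to 1); they miss things now and then, are a little off and sometimes report something else, mostly with a low value. They report only what shows in the picture. A call takes as long as a camera call. They do not tell look-alikes from the thing itself.
- find_in(camera, query): "position" ([column, row] in pixels, amid what is visible of it).
- regions_of(camera, query): "region" (384x512 bool, what is visible of it) and "position" ([column, row] in pixels, amid what is visible of it).
The state is a dict: "time_s": time; "q": joint angles; "joint_velocities": joint speeds; "tau": joint torques, N m; "ee_pos": TCP position; "tcp_rot": TCP orientation; "contact_force": force on the tool from outside, world axes, zero at the start; "torque": the same for the moment, N m; "opening": finger opening in m; "grip_force": force on a finger pad.
Only numpy, scipy, OpenCV 4.12 (cv2) and the standard library are available. Lean on these libraries where they do the work, as an engineer would, in place of code of your own. Each camera call takes 0.05 s, during which the arm holds its last target. There are 200 camera calls.

## Working session

There is one attempt and no reset: what is moved stays moved. The work goes in short steps, Python scripts to look and compute and a tool call to move; the robot and the scene stay as the last step left them, time stands still between calls to the robot, and variables do not carry over. Pictures are saved under pics/ and viewed, at most 10 in all, crops included, and the job is handed in when it is done.

Besides the shell and the picture viewer there is one more tool, called after ">>>" by a JSON object that holds its "api" and its "payload", one argument or row to a line. carry_out: Moves the arm, as the interface text tells. Its arguments: {"type":"object","properties":{"steps":{"type":"array"},"newtons":{"type":"number"}},"required":["steps"]}

```bash
mkdir -p pics; ls
cat > h.py <<'E'
import numpy as np, cv2
from station import sense, capture, finish_job, find_in, regions_of
def ray(c,px):
    K=c["K"];d=((np.array(px,float)-[K[0][2],K[1][2]])/[K[0][0],K[1][1]])
    u=d.copy()
    for _ in range(20): u=d/(1+c["k1"]*(u@u))
    T=np.array(c["cam_to_world"]);v=T[:3,:3]@np.array([u[0],u[1],1]);return T[:3,3],v
def onz(c,px,z):
    o,v=ray(c,px);return (o+v*(z-o[2])/v[2])
def proj(c,p):
    T=np.linalg.inv(np.array(c["cam_to_world"]));q=T[:3,:3]@np.array(p)+T[:3,3];u=q[:2]/q[2]
    u=u*(1+c["k1"]*(u@u));K=c["K"];return np.array([K[0][0]*u[0]+K[0][2],K[1][1]*u[1]+K[1][2]])
E
python3 - <<'E'
from h import *
Z=dict(cup=.058,jar=.072,coaster=.008,rack=.06,bin_face=.09,mug=.073,trivet=.014,bowl=.048,ladle=.02,bottle=.17,shaker=.07)
for n in ["top","scene"]:
    c=capture(n);cv2.imwrite(f"pics/{n}0.png",c["frame"]);print(n,np.array(c["cam_to_world"])[:3,3].round(3))
    for k,z in Z.items():
        for d in find_in(n,k): 
            if d["score"]>.2: print(k,round(d["score"],2),np.round(d["position"],1),onz(c,d["position"],z).round(3)[:2])
s=sense();print(s["time_s"],s["ee_pos"],s["tcp_rot"],s["contact_force"],s["opening"])
E
```

```text
pics
top [ 0.512 -0.042  0.967]
cup 0.72 [ 80.2 208.1] [0.503 0.445]
cup 0.67 [398.3 191.8] [ 0.557 -0.354]
cup 0.65 [351.1 179. ] [ 0.587 -0.237]
jar 0.8 [227.7 174.6] [0.592 0.064]
jar 0.59 [364.3 240.1] [ 0.44  -0.267]
coaster 0.94 [243.5 239.8] [0.43  0.027]
coaster 0.83 [293.2 279.9] [ 0.33  -0.102]
rack 0.64 [ 81.6 209.3] [0.501 0.44 ]
bin_face 0.75 [309.8 226.9] [ 0.47  -0.134]
bin_face 0.74 [141.4 212.9] [0.496 0.27 ]
bin_face 0.63 [227.7 174.4] [0.591 0.062]
bin_face 0.59 [285.5 174.8] [ 0.592 -0.075]
mug 0.66 [287.  175.8] [ 0.591 -0.079]
trivet 0.72 [364.6 239.3] [ 0.437 -0.283]
bowl 0.53 [139.6 211. ] [0.5  0.29]
bowl 0.5 [246.7 241.4] [0.43  0.016]
ladle 0.91 [313.4 120.5] [ 0.74  -0.148]
bottle 0.9 [188.2 108.4] [0.729 0.143]
shaker 0.71 [394.3 149.6] [ 0.66  -0.341]
scene [ 0.921 -0.662  0.866]
cup 0.86 [184.6 305.1] [ 0.581 -0.387]
cup 0.35 [229.2 174. ] [ 0.459 -0.008]
jar 0.9 [288.3 178.1] [0.614 0.043]
coaster 0.62 [173.2 194.2] [ 0.333 -0.111]
coaster 0.6 [228.5 176.8] [0.434 0.022]
rack 0.74 [313.1  97.3] [0.517 0.431]
rack 0.7 [288.5 115.2] [0.488 0.304]
bin_face 0.76 [284.3 114.4] [0.491 0.266]
mug 0.9 [262.9 213.5] [ 0.613 -0.098]
trivet 0.73 [161. 256.] [ 0.434 -0.294]
trivet 0.26 [230.  316.2] [ 0.665 -0.345]
bowl 0.9 [203.5 209.6] [ 0.462 -0.142]
bowl 0.43 [302.  259.7] [ 0.749 -0.158]
ladle 0.75 [302.9 260.6] [ 0.747 -0.142]
ladle 0.68 [161.3 256.5] [ 0.439 -0.297]
bottle 0.87 [358.5 165.4] [0.783 0.075]
shaker 0.79 [230.  317.6] [ 0.684 -0.369]
1.2 [0.22433002 0.52947963 0.20193097] [1.79993837e+02 2.11689670e-04 1.57037660e+02] [ 0.52682903 -0.44564671 -0.42293628] 0.08522811521393636
```

View pics/top0.png

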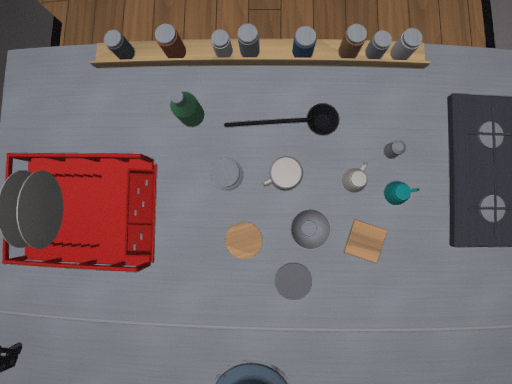

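View pics/scene0.png

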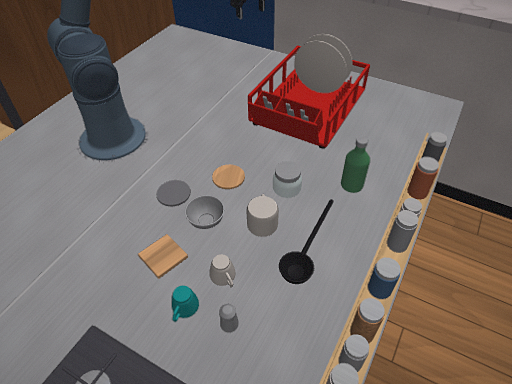

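The top view shows the white cup at (355,180), the jar at (228,174), the bamboo coaster at (244,240) and the bin front near column 150. The turquoise cup at (398,192) and the grey disc at (293,281) are decoys. Next I'll measure precisely.

```bash
cat > m.py <<'E'
from h import *
def ring(c,x,y,z,r): return np.array([proj(c,[x+r*np.cos(a),y+r*np.sin(a),z]) for a in np.linspace(0,2*np.pi,40)])
if __name__=="__main__":
    G={"cup":(.587,-.237,.058,.02),"jar":(.592,.064,.072,.041),"coaster":(.43,.027,.008,.048)}
    out=[]
    for n in ["top","scene"]:
        c=capture(n);f=c["frame"]
        for k,(x,y,z,r) in G.items():
            p0=proj(c,[x,y,z])
            for d in regions_of(n,k):
                m=d["region"]
                if np.linalg.norm(np.array(d["position"])-p0)<18 and d["score"]>.3:
                    cs=np.argwhere(m)[:,::-1]; (ex,ey)=cs.mean(0)
                    bb=(cs.min(0)+cs.max(0))/2
                    print(n,k,round(d["score"],2),m.sum(),onz(c,(ex,ey),z)[:2].round(4),"bbox",onz(c,bb,z)[:2].round(4), cs.min(0),cs.max(0))
            u,v=np.round(p0).astype(int);s=28
            cr=cv2.resize(f[v-s:v+s,u-s:u+s],(265,265),interpolation=cv2.INTER_CUBIC)
            q=((ring(c,x,y,z,r)-[u-s,v-s]+.5)*265/56-.5)
            cv2.polylines(cr,[np.round(q).astype(int)],True,(0,255,0) ,1)
            out.append(cr)
    cv2.imwrite("pics/crops1.png",np.vstack([np.hstack(out[:3]),np.hstack(out[3:])]))
    c=capture("top");t=cv2.resize(c["frame"][145:280,100:170],None,fx=4.4,fy=4.4,interpolation=cv2.INTER_CUBIC)
    c=capture("scene");s=cv2.resize(c["frame"][80:160,235:345],None,fx=4.4,fy=4.4,interpolation=cv2.INTER_CUBIC)
    o=np.zeros((600,800,3),np.uint8);o[:594,:308]=t;o[:352,310:794]=s;cv2.imwrite("pics/rack1.png",o)
E
python3 m.py
```

```text
top cup 0.65 490 [ 0.5878 -0.2461] bbox [ 0.5921 -0.2443] [342 163] [366 191]
top jar 0.73 815 [0.5947 0.0658] bbox [0.5937 0.0657] [211 158] [243 190]
top coaster 0.65 1103 [0.4302 0.0263] bbox [0.4297 0.026 ] [226 221] [262 259]
scene jar 0.76 905 [0.6126 0.0385] bbox [0.6128 0.0382] [273 161] [301 197]
scene coaster 0.91 617 [0.4329 0.0228] bbox [0.4323 0.0219] [212 165] [244 188]
```

View pics/crops1.png

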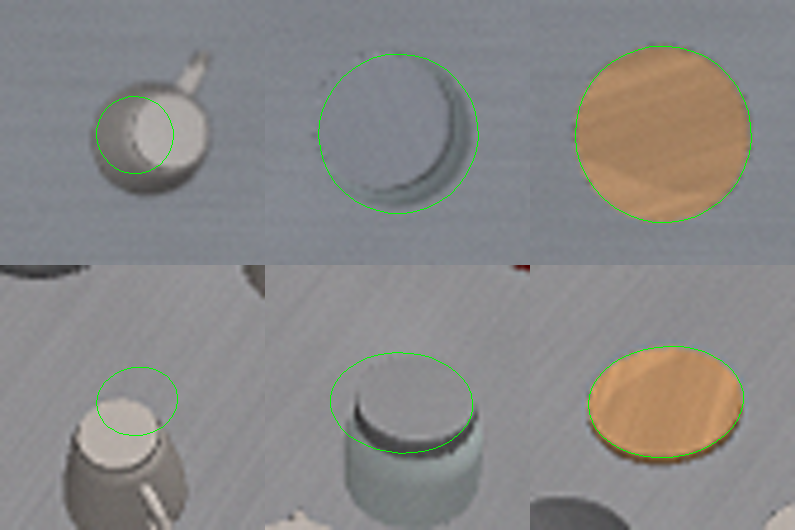

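View pics/rack1.png

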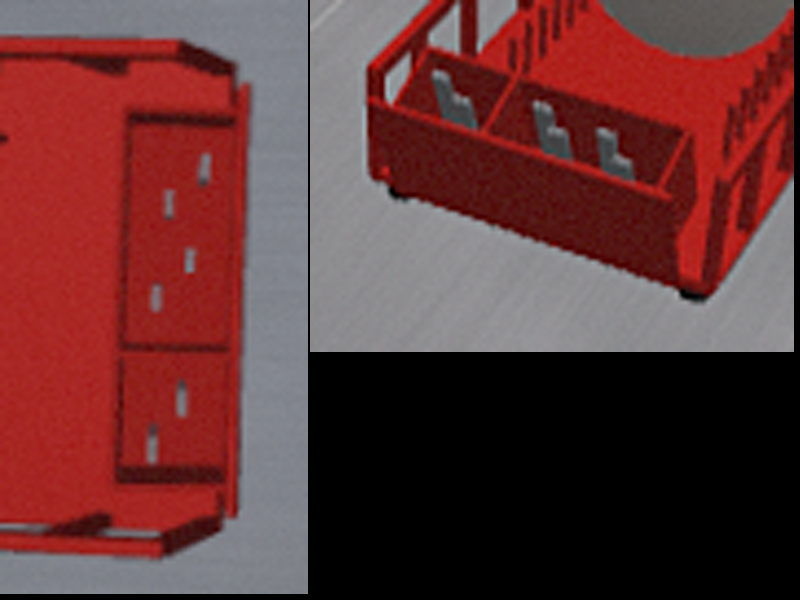

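The cup base in the crop sits about 7.6 px right of my guess in top, and (-4, +6.8) px away in scene. The jar lid is smaller than the body and the coaster fits. The panel's upper edge runs (156.4,164.3) to (154.1,262.5) in top and (248.6,102.3) to (316.4,125) in scene. Next I'll triangulate these.

Run:
```python
from h import *
A=capture("top");B=capture("scene")
def tri(a,b):
    M=np.zeros((3,3));v=np.zeros(3)
    for c,p in((A,a),(B,b)):
        o,d=ray(c,p);d/=np.linalg.norm(d);P=np.eye(3)-np.outer(d,d);M+=P;v+=P@o
    return np.linalg.solve(M,v)
def r(c,p): return np.round(proj(c,p))   # crop origin used rounded px
g=dict(cup=[(.587,-.237,.058),(36,-4),(-19,32)],jar=[(.592,.064,.072),(-11,-12),(14,-4)])
for k,(p,da,db) in g.items():
    a=proj(A,p)+np.array(da)/4.73;b=proj(B,p)+np.array(db)/4.73
    print(k,"tri",tri(a,b).round(4),"top",onz(A,a,p[2]).round(4),"scene",onz(B,b,p[2]).round(4))
e1=tri((156.4,164.3),(316.4,125.));e2=tri((154.1,262.5),(248.6,102.3))
print(e1.round(4),e2.round(4),np.linalg.norm(e1-e2))
# hinge-side: front bottom of rack seen in scene, feet/base
for p in [(235+(385-310)/4.4,80+180/4.4),(235+(680-310)/4.4,80+288/4.4)]: print(onz(B,p,.015).round(4))
```

```text
cup tri [ 0.5889 -0.2563  0.0571] top [ 0.5894 -0.2558  0.058 ] scene [ 0.5887 -0.2571  0.058 ]
jar tri [0.5981 0.0697 0.0731] top [0.5981 0.0698 0.072 ] scene [0.5977 0.0708 0.072 ]
[0.6107 0.2265 0.1214] [0.3847 0.2264 0.1237] 0.22599363250295498
[0.3707 0.2732 0.015 ]
[0.6144 0.2655 0.015 ]
```

>>> {"api": "carry_out", "payload": {
  "steps": [
    [0,0,0,0,0,-0.14,1],
    [0,0,0,0,0,-0.27,1],
    [0,0,0,0,0,-0.4007,1],
    [0,0,0,0,0,-0.4007,1]
  ],
  "newtons": 20
}}

```text
time_s: 2.2
ee_pos: [0.2244, 0.5295, 0.2019]
tcp_rot: [180.0, 0.0, 180.0]
contact_force: [0.6, 0.1, -0.5]
opening: 0.0282
grip_force: 0.0
```

>>> {"api": "carry_out", "payload": {
  "steps": [
    [-20,-43,0,0,0,0,1],
    [-40,-86,0,0,0,0,1],
    [-60,-129,0,0,0,0,1],
    [-80,-172,0,0,0,0,1],
    [-100,-215,0,0,0,0,1]
  ]
}}

```text
time_s: 2.7
ee_pos: [0.3248, 0.3129, 0.2021]
tcp_rot: [180.0, 0.0, 179.8]
contact_force: [0.3, -0.7, 0.9]
opening: -0.0002
grip_force: 0.0
```

>>> {"api": "carry_out", "payload": {
  "steps": [
    [-20,-43,0,0,0,0,1],
    [-40,-86,0,0,0,0,1],
    [-60,-129,0,0,0,0,1],
    [-80,-172,0,0,0,0,1],
    [-100,-215,0,0,0,0,1]
  ]
}}

```text
time_s: 3.2
ee_pos: [0.4249, 0.0976, 0.2023]
tcp_rot: [180.0, 0.1, 179.8]
contact_force: [1.6, 0.1, 0.4]
opening: -0.0001
grip_force: 0.0
```

>>> {"api": "carry_out", "payload": {
  "steps": [
    [-20,-43,0,0,0,0,1],
    [-40,-86,0,0,0,0,1],
    [-60,-129,0,0,0,0,1],
    [-80,-172,0,0,0,0,1],
    [-100,-215,0,0,0,0,1]
  ]
}}

```text
time_s: 3.7
ee_pos: [0.5249, -0.1176, 0.2021]
tcp_rot: [180.0, 0.0, 179.8]
contact_force: [1.0, 0.6, 0.5]
opening: 0.0002
grip_force: 0.0
```

>>> {"api": "carry_out", "payload": {
  "steps": [
    [-21,-43,0,0,0,0,1],
    [-42,-88,0,0,0,0,1],
    [-64,-130,15,0,0,0,1],
    [-64,-139,45,0,0,0,1],
    [-64,-139,80,0,0,0,1]
  ]
}}

```text
time_s: 4.2
ee_pos: [0.59, -0.258, 0.1216]
tcp_rot: [-179.9, 0.2, 179.6]
contact_force: [-0.3, 0.9, -0.1]
opening: 0.0002
grip_force: 0.0
```

>>> {"api": "carry_out", "payload": {
  "steps": [
    [0,0,20,0,0,0,1],
    [0,0,38,0,0,0,1],
    [0,0,50,0,0,0,1],
    [0,0,50,0,0,0,1]
  ]
}}

```text
time_s: 4.6
ee_pos: [0.5869, -0.2538, 0.0699]
tcp_rot: [179.9, -0.2, 179.9]
contact_force: [-0.8, 0.7, 0.1]
opening: -0.0002
grip_force: 0.0
```

>>> {"api": "carry_out", "payload": {
  "steps": [
    [0,0,2,0,0,0,1],
    [0,0,4,0,0,0,1],
    [0,0,6,0,0,0,1],
    [0,0,7,0,0,0,1],
    [0,0,8,0,0,0,1]
  ]
}}

```text
time_s: 5.1
ee_pos: [0.5885, -0.2547, 0.0642]
tcp_rot: [-180.0, 0.0, 180.0]
contact_force: [0.4, 0.8, 1.1]
opening: -0.0001
grip_force: 0.0
```

>>> {"api": "carry_out", "payload": {
  "steps": [
    [0,0,1,0,0,0,1],
    [0,0,2,0,0,0,1],
    [0,0,3,0,0,0,1],
    [0,0,4,0,0,0,1]
  ]
}}

```text
time_s: 5.5
ee_pos: [0.5883, -0.2546, 0.0598]
tcp_rot: [180.0, -0.0, 180.0]
contact_force: [0.0, -0.5, -0.1]
opening: -0.0004
grip_force: 0.0
```

>>> {"api": "carry_out", "payload": {
  "steps": [
    [0,0,1,0,0,0,1],
    [0,0,2,0,0,0,1]
  ]
}}

```text
time_s: 5.7
ee_pos: [0.5883, -0.2545, 0.0578]
tcp_rot: [180.0, -0.0, 180.0]
contact_force: [0.0, 0.7, -0.4]
opening: 0.0
grip_force: 0.0
```

>>> {"api": "carry_out", "payload": {
  "steps": [
    [0,0,1,0,0,0,1]
  ]
}}

```text
time_s: 5.8
ee_pos: [0.5883, -0.2545, 0.0568]
tcp_rot: [180.0, 0.0, 180.0]
contact_force: [-0.4, 0.9, -0.4]
opening: 0.0001
grip_force: 0.0
```

>>> {"api": "carry_out", "payload": {
  "steps": [
    [0,0,1,0,0,0,1]
  ]
}}

```text
time_s: 5.9
ee_pos: [0.5883, -0.2545, 0.0558]
tcp_rot: [180.0, 0.0, 180.0]
contact_force: [-0.4, -0.6, -0.1]
opening: 0.0002
grip_force: 0.0
```

Run:
```python
from h import *
o=[]
for n,(u,v) in dict(top=(356,180),scene=(222,265)).items():
    c=capture(n); s=40
    o.append(cv2.resize(c["frame"][v-s:v+s,u-s:u+s],(390,390),interpolation=cv2.INTER_CUBIC))
print(sense()["contact_force"],sense()["ee_pos"])
cv2.imwrite("pics/cup2.png",np.hstack(o))
```

```text
[0.43055199 0.39684214 0.19274536] [ 0.5881215  -0.25448299  0.05564464]
```

View pics/cup2.png

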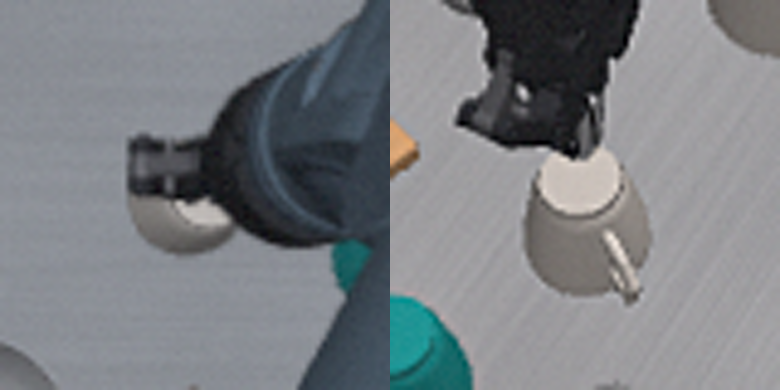

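The picture shows the gripper behind or above the cup, with the fingertip near the far edge of the base in scene. I'll project the TCP and compare it with that tip.

Run:
```python
from h import *
o=[]
s=sense();p=np.array(s["ee_pos"]);print(s["q"],s["tcp_rot"],s["opening"])
for n,(u,v) in dict(top=(356,170),scene=(222,245)).items():
    c=capture(n); w=40;k=9.75/2
    im=cv2.resize(c["frame"][v-w:v+w,u-w:u+w],(390,390),interpolation=cv2.INTER_CUBIC)
    for z,col in((0,(0,255,0)),(.019,(0,255,255)),(.073,(0,0,255))):
        q=(proj(c,p+[0,0,z])-[u-w,v-w]+.5)*k-.5
        cv2.circle(im,tuple(int(a) for a in q.round()),3,col,-1)
    for a in (-.011,.011):
        q=(proj(c,p+[0,a,0])-[u-w,v-w]+.5)*k-.5
        cv2.circle(im,tuple(int(a) for a in q.round()),2,(255,0,255),-1)
    # cup base ring
    g=np.array([(proj(c,[.589+.02*np.cos(t),-.256+.02*np.sin(t),.058])-[u-w,v-w]+.5)*k-.5 for t in np.linspace(0,6.28,40)])
    cv2.polylines(im,[g.round().astype(int)],True,(255,255,0),1)
    o.append(im)
c=capture("wrist");wr=cv2.resize(c["frame"],(290,218))
O=np.zeros((600,780,3),np.uint8);O[:390]=np.hstack(o);O[382:600,:290]=wr;cv2.imwrite("pics/cup3.png",O)
```

```text
[-2.90693646e+01  3.33899600e+01  1.39402972e+00  5.80274060e+01
  3.90506012e-03 -2.90627144e+01] [ 1.79985251e+02 -1.85010380e-02  1.79993351e+02] 0.00019934087796650158
```

View pics/cup3.png

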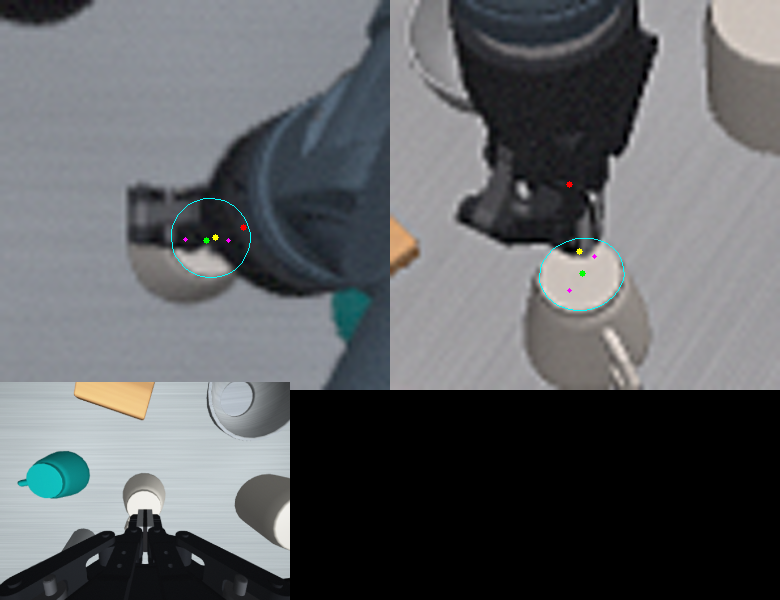

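Run:
```python
from h import *
s=sense();p=np.array(s["ee_pos"])
c=capture("wrist");T=np.array(c["cam_to_world"]);print("wristcam",T.round(3).tolist())
for z in (0,.019,.04): print("tcp px",z,proj(c,p+[0,0,z]))
print("base px",proj(c,[.589,-.256,.058]))
u,v=256,232;im=c["frame"][v-60:v+70,u-100:u+100]
A=cv2.resize(im,(600,390),interpolation=cv2.INTER_CUBIC)
def dot(I,q,o,k,col):
    q=(np.array(q)-o+.5)*k-.5;cv2.circle(I,tuple(int(a) for a in q.round()),3,col,-1)
dot(A,proj(c,p),[u-100,v-60],3,(0,255,0));dot(A,proj(c,p+[0,0,.019]),[u-100,v-60],3,(0,255,255))
g=np.array([(proj(c,[.589+.02*np.cos(t),-.256+.02*np.sin(t),.058])-[u-100,v-60]+.5)*3-.5 for t in np.linspace(0,6.28,40)])
cv2.polylines(A,[g.round().astype(int)],True,(255,255,0),1)
c=capture("scene");B=cv2.resize(c["frame"][235:265,205:240],None,fx=7,fy=7,interpolation=cv2.INTER_CUBIC)
O=np.zeros((600,600,3),np.uint8);O[:390]=A;O[390:600,:245]=B;O[390:600,250:495]=cv2.convertScaleAbs(B,alpha=2.5,beta=20);cv2.imwrite("pics/w4.png",O)
```

```text
wristcam [[0.001, 0.963, 0.271, 0.52], [1.0, -0.001, 0.0, -0.255], [0.001, 0.271, -0.963, 0.228], [0.0, 0.0, 0.0, 1.0]]
tcp px 0 [256.37398696 219.42852807]
tcp px 0.019 [256.44817661 231.26471793]
tcp px 0.04 [256.55188377 247.80742382]
base px [254.16781534 221.59708493]
```

View pics/w4.png

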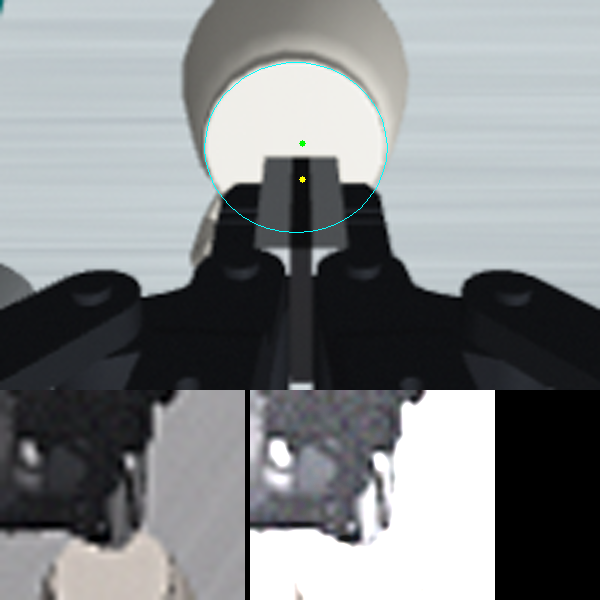

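The wrist view shows the tips' upper edge at row about 224, while the TCP projects to row 219. The tips still hover above the base, so I'll fit the tip height.

Run:
```python
from h import *
p=np.array(sense()["ee_pos"]);W=capture("wrist");S=capture("scene")
for h in (0,.005,.01,.015,.02,.03):
    P=[p+[a*.011,b*.008,h] for a in(-1,1) for b in(-1,1)]
    print(h,"wrist top edge",proj(W,P[0]).round(1),proj(W,P[1]).round(1),"scene",*[proj(S,q).round(1) for q in P])
```

```text
0 wrist top edge [244.1 203.7] [268.6 203.6] scene [215.1 261.2] [218.9 256.1] [223.2 265.2] [226.9 260. ]
0.005 wrist top edge [243.8 206.2] [268.9 206.1] scene [214.9 260. ] [218.7 254.9] [223. 264.] [226.7 258.8]
0.01 wrist top edge [243.4 208.8] [269.3 208.8] scene [214.7 258.9] [218.5 253.7] [222.9 262.8] [226.6 257.6]
0.015 wrist top edge [243.1 211.6] [269.7 211.6] scene [214.5 257.7] [218.3 252.5] [222.7 261.6] [226.4 256.4]
0.02 wrist top edge [242.7 214.5] [270.1 214.5] scene [214.3 256.4] [218.1 251.3] [222.5 260.4] [226.3 255.2]
0.03 wrist top edge [241.9 221. ] [271. 221.] scene [214. 254.] [217.8 248.8] [222.2 258. ] [226.  252.7]
```

>>> {"api": "carry_out", "payload": {
  "steps": [
    [0,0,1.5,0,0,0,1],
    [0,0,3,0,0,0,1],
    [0,0,4.5,0,0,0,1],
    [0,0,6,0,0,0,1]
  ]
}}

```text
time_s: 6.75
ee_pos: [0.5882, -0.2546, 0.0497]
tcp_rot: [180.0, -0.0, 180.0]
contact_force: [-0.1, 0.1, -0.0]
opening: 0.0002
grip_force: 0.0
```

Run:
```python
from h import *
s=sense();print(s["ee_pos"],s["contact_force"],s["q"])
c=capture("wrist");f=c["frame"]
cv2.imwrite("pics/w5.png",cv2.resize(f[130:320,150:362],(780,600)))
u=250
print(f[195:260:2,u].tolist())
```

```text
[ 0.58820204 -0.25456115  0.04967204] [-0.06044933  0.09737513 -0.03935624] [-2.90721305e+01  3.36466169e+01  9.02310372e-01  5.72643314e+01
  4.17500795e-03 -2.90640136e+01]
[[198, 205, 208], [234, 238, 240], [234, 239, 240], [234, 239, 240], [234, 239, 240], [234, 239, 240], [234, 239, 240], [234, 239, 240], [234, 238, 240], [234, 239, 240], [234, 239, 240], [234, 238, 240], [234, 239, 240], [234, 238, 240], [220, 227, 228], [83, 80, 76], [82, 80, 77], [81, 78, 76], [82, 80, 78], [82, 79, 76], [82, 80, 77], [82, 79, 76], [82, 80, 77], [82, 79, 77], [81, 79, 76], [82, 79, 77], [82, 80, 77], [82, 79, 77], [81, 80, 76], [81, 79, 77], [194, 190, 185], [211, 206, 201], [157, 152, 148]]
```

>>> {"api": "carry_out", "payload": {
  "steps": [
    [0,0,1,0,0,0,1],
    [0,0,2,0,0,0,1],
    [0,0,3,0,0,0,1],
    [0,0,4,0,0,0,1]
  ]
}}

```text
time_s: 7.2
ee_pos: [0.5883, -0.2546, 0.0458]
tcp_rot: [180.0, 0.0, 180.0]
contact_force: [-1.0, -0.0, 0.1]
opening: -0.0002
grip_force: 0.0
```

>>> {"api": "carry_out", "payload": {
  "steps": [
    [0,0,1,0,0,0,1],
    [0,0,2,0,0,0,1],
    [0,0,3,0,0,0,1]
  ]
}}

```text
time_s: 7.5
ee_pos: [0.5883, -0.2546, 0.0428]
tcp_rot: [180.0, 0.0, 180.0]
contact_force: [1.2, -0.4, -1.3]
opening: 0.0
grip_force: 0.0
```

>>> {"api": "carry_out", "payload": {
  "steps": [
    [0,0,1,0,0,0,1],
    [0,0,2,0,0,0,1]
  ]
}}

```text
time_s: 7.7
ee_pos: [0.5883, -0.2545, 0.0408]
tcp_rot: [180.0, 0.0, 180.0]
contact_force: [0.3, -0.4, -0.1]
opening: -0.0001
grip_force: 0.0
```

Run:
```python
from h import *
s=sense();p=np.array(s["ee_pos"]);print(p,s["contact_force"])
c=capture("wrist");A=cv2.resize(c["frame"][150:280,156:356],(600,390),interpolation=cv2.INTER_CUBIC)
g=np.array([(proj(c,[.589+.02*np.cos(t),-.256+.02*np.sin(t),.058])-[156,150]+.5)*3-.5 for t in np.linspace(0,6.28,40)])
cv2.polylines(A,[g.round().astype(int)],True,(255,255,0),1)
c=capture("scene");B=cv2.resize(c["frame"][225:295,190:260],(200,200),interpolation=cv2.INTER_CUBIC)
B2=cv2.resize(c["frame"][245:275,205:240],None,fx=7,fy=7,interpolation=cv2.INTER_CUBIC)
O=np.zeros((600,600,3),np.uint8);O[:390]=A;O[390:590,:200]=B;O[390:600,220:465]=B2;cv2.imwrite("pics/w6.png",O)
```

```text
[ 0.58827599 -0.25452574  0.04078768] [ 0.29155787 -0.44504961 -0.07381068]
```

View pics/w6.png

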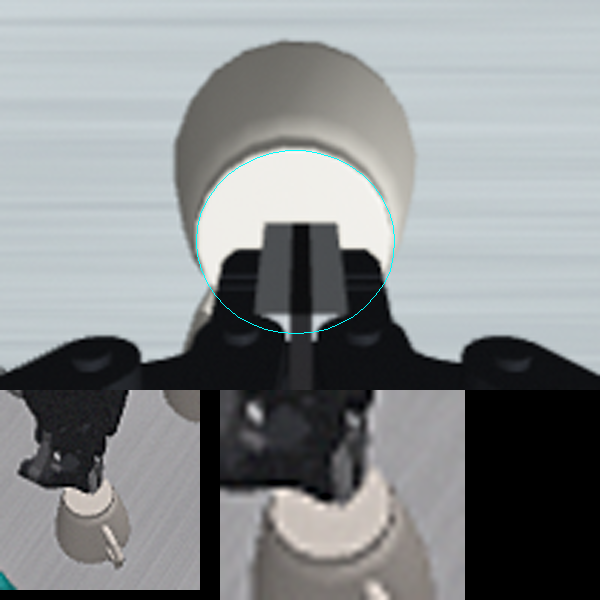

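The tips hover just over the middle of the base in the wrist view (edge row 224, base rows 200–261), so I'll keep going down slowly.

>>> {"api": "carry_out", "payload": {
  "steps": [
    [0,0,1,0,0,0,1],
    [0,0,2,0,0,0,1],
    [0,0,3,0,0,0,1]
  ]
}}

```text
time_s: 8.1
ee_pos: [0.5883, -0.2545, 0.0378]
tcp_rot: [180.0, 0.0, 180.0]
contact_force: [0.7, 0.1, 0.1]
opening: -0.0002
grip_force: 0.0
```

>>> {"api": "carry_out", "payload": {
  "steps": [
    [0,0,1,0,0,0,1],
    [0,0,2,0,0,0,1]
  ]
}}

```text
time_s: 8.3
ee_pos: [0.5883, -0.2545, 0.0358]
tcp_rot: [180.0, 0.0, 180.0]
contact_force: [0.4, -0.1, 0.6]
opening: 0.0002
grip_force: 0.0
```

>>> {"api": "carry_out", "payload": {
  "steps": [
    [0,0,1,0,0,0,1],
    [0,0,2,0,0,0,1]
  ]
}}

```text
time_s: 8.5
ee_pos: [0.5883, -0.2545, 0.0338]
tcp_rot: [180.0, 0.0, 180.0]
contact_force: [0.0, 0.6, -0.2]
opening: -0.0001
grip_force: 0.0
```

>>> {"api": "carry_out", "payload": {
  "steps": [
    [0,0,1,0,0,0,1],
    [0,0,2,0,0,0,1]
  ]
}}

```text
time_s: 8.7
ee_pos: [0.5883, -0.2546, 0.0318]
tcp_rot: [180.0, 0.0, 180.0]
contact_force: [0.7, -1.0, -0.2]
opening: -0.0001
grip_force: 0.0
```

>>> {"api": "carry_out", "payload": {
  "steps": [
    [0,0,1,0,0,0,1],
    [0,0,2,0,0,0,1]
  ]
}}

```text
time_s: 8.9
ee_pos: [0.5883, -0.2545, 0.0298]
tcp_rot: [180.0, 0.0, 180.0]
contact_force: [0.2, -0.5, -0.6]
opening: 0.0003
grip_force: 0.0
```

>>> {"api": "carry_out", "payload": {
  "steps": [
    [0,0,1,0,0,0,1],
    [0,0,2,0,0,0,1]
  ]
}}

```text
time_s: 9.1
ee_pos: [0.5884, -0.2546, 0.0287]
tcp_rot: [-180.0, 0.0, 180.0]
contact_force: [-3.4, 1.4, 9.2]
opening: -0.0003
grip_force: 5.1
```

Run:
```python
from h import *
s=sense();p=np.array(s["ee_pos"]);print(p,s["contact_force"],s["torque"])
c=capture("wrist");f=c["frame"].astype(int).sum(2)
print("tip row",np.argmax(f[195:260,250]<400)+195, "pred base rows",proj(c,[.569,-.256,.058]),proj(c,[.577,-.256,.058]),proj(c,[.609,-.256,.058]))
print("base first white row", np.argmax(f[180:260,256]>690)+180)
for h in (.02,.025,.03,.035): print(h,[proj(c,p+[dx,0,h])[1].round(1) for dx in(-.011,-.008,-.005,0)])
```

```text
[ 0.58836345 -0.2546008   0.02867934] [-3.44562888  1.41888392  9.22391764] [0.34877698 0.67603214 0.01495726]
tip row 202 pred base rows [253.85715614 206.29995134] [253.89437597 220.04054227] [254.03262037 271.36153267]
base first white row 207
0.02 [np.float64(214.6), np.float64(219.4), np.float64(224.2), np.float64(232.0)]
0.025 [np.float64(217.8), np.float64(222.7), np.float64(227.6), np.float64(235.6)]
0.03 [np.float64(221.1), np.float64(226.2), np.float64(231.2), np.float64(239.4)]
0.035 [np.float64(224.7), np.float64(229.9), np.float64(235.0), np.float64(243.5)]
```

Contact: 9 N up with the TCP at z = 0.0287, so the tips really sit about 29 mm behind the reported TCP. I expect TCP z of about 0.043 on the jar and −0.021 on the coaster. Next I lift and go to the jar.

>>> {"api": "carry_out", "payload": {
  "steps": [
    [0,0,-5,0,0,0,1],
    [0,0,-25,0,0,0,1],
    [0,0,-60,0,0,0,1],
    [0,0,-100,0,0,0,1],
    [0,0,-110,0,0,0,1]
  ]
}}

```text
time_s: 9.65
ee_pos: [0.591, -0.256, 0.1433]
tcp_rot: [-179.8, 0.4, 180.0]
contact_force: [0.4, -0.7, 0.2]
opening: -0.0002
grip_force: 0.0
```

>>> {"api": "carry_out", "payload": {
  "steps": [
    [0,45,0,0,0,0,1],
    [-2,90,0,0,0,0,1],
    [-4,135,0,0,0,0,1],
    [-6,180,0,0,0,0,1],
    [-8,225,0,0,0,0,1]
  ]
}}

```text
time_s: 10.15
ee_pos: [0.5959, -0.0279, 0.1375]
tcp_rot: [180.0, -0.0, 180.0]
contact_force: [-0.0, -0.4, 0.9]
opening: -0.0001
grip_force: 0.0
```

Run:
```python
from h import *
c=capture("top");print(sense()["ee_pos"],sense()["contact_force"])
f=c["frame"].astype(int);g=f.sum(2)
m=np.zeros(g.shape,bool);m[160:195,335:385]=g[160:195,335:385]>560
m=m.astype(np.uint8);n,l,st,ce=cv2.connectedComponentsWithStats(m);i=1+np.argmax(st[1:,4]);print(st[i],ce[i],onz(c,ce[i],.058))
```

```text
[ 0.5956554  -0.02037134  0.13756265] [-0.51534752  4.39977032 -0.80692914]
[352 172  14  14 162] [358.36419753 178.51234568] [ 0.58853384 -0.25503995  0.058     ]
```

>>> {"api": "carry_out", "payload": {
  "steps": [
    [-1,45,0,0,0,0,1],
    [-2,85,0,0,0,0,1],
    [-2,99.5,25,0,0,0,1],
    [-2,99.5,55,0,0,0,1],
    [-2,99.5,75,0,0,0,1]
  ]
}}

```text
time_s: 10.7
ee_pos: [0.5971, 0.0707, 0.0608]
tcp_rot: [-180.0, -0.1, -179.9]
contact_force: [0.3, -0.6, -0.3]
opening: 0.0001
grip_force: 0.0
```

>>> {"api": "carry_out", "payload": {
  "steps": [
    [0,0,4,0,0,0,1],
    [0,0,8,0,0,0,1],
    [0,0,10,0,0,0,1],
    [0,0,11,0,0,0,1],
    [0,0,12,0,0,0,1]
  ]
}}

```text
time_s: 11.2
ee_pos: [0.5992, 0.0698, 0.0519]
tcp_rot: [180.0, 0.1, 180.0]
contact_force: [-0.6, -0.6, -0.4]
opening: 0.0003
grip_force: 0.0
```

>>> {"api": "carry_out", "payload": {
  "steps": [
    [0,0,1,0,0,0,1],
    [0,0,2,0,0,0,1],
    [0,0,3,0,0,0,1],
    [0,0,4,0,0,0,1]
  ]
}}

```text
time_s: 11.6
ee_pos: [0.5983, 0.0699, 0.0469]
tcp_rot: [180.0, 0.0, 180.0]
contact_force: [0.5, -0.4, 0.2]
opening: 0.0002
grip_force: 0.0
```

>>> {"api": "carry_out", "payload": {
  "steps": [
    [0,0,1,0,0,0,1],
    [0,0,2,0,0,0,1]
  ]
}}

```text
time_s: 11.8
ee_pos: [0.5983, 0.07, 0.0448]
tcp_rot: [180.0, -0.0, 180.0]
contact_force: [-0.5, 0.1, -0.1]
opening: -0.0
grip_force: 0.0
```

>>> {"api": "carry_out", "payload": {
  "steps": [
    [0,0,1,0,0,0,1],
    [0,0,2,0,0,0,1]
  ]
}}

```text
time_s: 12.0
ee_pos: [0.5983, 0.0699, 0.0428]
tcp_rot: [180.0, 0.0, 180.0]
contact_force: [0.6, -0.2, -0.1]
opening: -0.0
grip_force: 0.0
```

>>> {"api": "carry_out", "payload": {
  "steps": [
    [0,0,1,0,0,0,1]
  ]
}}

```text
time_s: 12.1
ee_pos: [0.5984, 0.0699, 0.0427]
tcp_rot: [180.0, 0.0, 180.0]
contact_force: [-3.3, -0.5, 11.3]
opening: -0.0001
grip_force: 5.5
```

>>> {"api": "carry_out", "payload": {
  "steps": [
    [0,0,-5,0,0,0,1],
    [0,0,-25,0,0,0,1],
    [0,0,-60,0,0,0,1],
    [30,-8,-70,0,0,0,1],
    [75,-20,-70,0,0,0,1]
  ]
}}

```text
time_s: 12.6
ee_pos: [0.5274, 0.0499, 0.1147]
tcp_rot: [-180.0, 0.5, -180.0]
contact_force: [-1.3, -0.2, 0.1]
opening: -0.0001
grip_force: 0.0
```

>>> {"api": "carry_out", "payload": {
  "steps": [
    [45,-12,0,0,0,0,1],
    [80,-20,0,0,0,0,1],
    [92,-24,20,0,0,0,1],
    [92,-24,55,0,0,0,1],
    [92,-24,90,0,0,0,1]
  ]
}}

```text
time_s: 13.1
ee_pos: [0.4322, 0.0257, 0.0221]
tcp_rot: [-180.0, 0.2, 180.0]
contact_force: [1.7, 0.2, -1.2]
opening: -0.0004
grip_force: 0.0
```

Run:
```python
from h import *
print(sense()["ee_pos"])
for n in("top","scene"):
    c=capture(n)
    for d in find_in(n,"jar")[:2]: print(n,d["score"],d["position"])
```

```text
[0.4322014  0.02570482 0.02207786]
top 0.93 [227.6, 172.4]
scene 0.79 [286.9, 178.1]
scene 0.18 [221.0, 269.7]
```

>>> {"api": "carry_out", "payload": {
  "steps": [
    [0,0,10,0,0,0,1],
    [0,0,20,0,0,0,1],
    [0,0,27,0,0,0,1],
    [0,0,31,0,0,0,1],
    [0,0,33,0,0,0,1]
  ]
}}

```text
time_s: 13.8
ee_pos: [0.431, 0.026, -0.0115]
tcp_rot: [180.0, -0.0, 180.0]
contact_force: [-0.4, 0.3, 0.2]
opening: 0.0
grip_force: 0.0
```

>>> {"api": "carry_out", "payload": {
  "steps": [
    [0,0,1,0,0,0,1],
    [0,0,2,0,0,0,1],
    [0,0,3,0,0,0,1],
    [0,0,4,0,0,0,1]
  ]
}}

```text
time_s: 14.2
ee_pos: [0.4315, 0.0259, -0.015]
tcp_rot: [180.0, 0.0, 180.0]
contact_force: [-0.6, 0.8, 0.0]
opening: -0.0001
grip_force: 0.0
```

>>> {"api": "carry_out", "payload": {
  "steps": [
    [0,0,1,0,0,0,1],
    [0,0,2,0,0,0,1],
    [0,0,3,0,0,0,1],
    [0,0,4,0,0,0,1]
  ]
}}

```text
time_s: 14.6
ee_pos: [0.4313, 0.026, -0.0192]
tcp_rot: [180.0, 0.0, 180.0]
contact_force: [0.2, -0.2, -0.0]
opening: -0.0002
grip_force: 0.0
```

>>> {"api": "carry_out", "payload": {
  "steps": [
    [0,0,1,0,0,0,1],
    [0,0,2,0,0,0,1]
  ]
}}

```text
time_s: 14.8
ee_pos: [0.4313, 0.026, -0.0212]
tcp_rot: [180.0, 0.0, 180.0]
contact_force: [-0.6, -0.3, 0.7]
opening: 0.0
grip_force: 0.0
```

>>> {"api": "carry_out", "payload": {
  "steps": [
    [0,0,1,0,0,0,1]
  ]
}}

```text
time_s: 14.9
ee_pos: [0.4314, 0.026, -0.0214]
tcp_rot: [180.0, 0.0, 180.0]
contact_force: [-5.3, 0.6, 22.0]
opening: 0.0001
grip_force: 10.7
```

Coaster touched at 22 N. Next I lift, turn the hand 90° so the linkage lies along the panel, and go in front of the bin.

>>> {"api": "carry_out", "payload": {
  "steps": [
    [0,0,-5,0,0,0,1],
    [0,0,-25,0,0,0,1],
    [0,0,-60,0,0,-0.14,1],
    [0,0,-100,0,0,-0.28,1],
    [0,0,-130,0,0,-0.42,1]
  ]
}}

```text
time_s: 15.4
ee_pos: [0.4317, 0.0259, 0.1101]
tcp_rot: [-180.0, 0.1, -155.6]
contact_force: [0.1, -0.2, -0.2]
opening: 0.0
grip_force: 0.0
```

>>> {"api": "carry_out", "payload": {
  "steps": [
    [0,0,0,0,0,-0.14,1],
    [0,0,0,0,0,-0.28,1],
    [0,0,0,0,0,-0.42,1],
    [0,0,0,0,0,-0.56,1],
    [0,0,0,0,0,-0.7,1]
  ]
}}

```text
time_s: 15.9
ee_pos: [0.4312, 0.026, 0.1079]
tcp_rot: [180.0, 0.0, -115.5]
contact_force: [0.6, 0.3, -0.1]
opening: 0.0002
grip_force: 0.0
```

>>> {"api": "carry_out", "payload": {
  "steps": [
    [0,0,0,0,0,-0.14,1],
    [0,0,0,0,0,-0.28,1],
    [0,0,0,0,0,-0.42,1],
    [0,0,0,0,0,-0.4508,1],
    [0,0,0,0,0,-0.4508,1]
  ]
}}

```text
time_s: 16.4
ee_pos: [0.4312, 0.026, 0.1079]
tcp_rot: [180.0, 0.0, -90.0]
contact_force: [-0.3, -0.4, -0.0]
opening: 0.0002
grip_force: 0.0
```

Run:
```python
from h import *
s=sense();print(s["ee_pos"],s["tcp_rot"],s["q"][5])
for n in("top","scene"):
    c=capture(n)
    for k,z in(("cup",.058),("jar",.072),("coaster",.008)):
        for d in find_in(n,k)[:3]: 
            if d["score"]>.3:print(n,k,d["position"])
```

```text
[0.43120666 0.02596956 0.10789689] [ 1.79998993e+02  5.20740842e-03 -9.00154100e+01] -94.96815174147702
top cup [395.9, 193.8]
top cup [351.4, 179.1]
top jar [226.7, 171.8]
top jar [315.5, 121.3]
top coaster [254.9, 236.5]
top coaster [292.1, 283.1]
scene cup [181.9, 304.7]
scene cup [220.4, 273.0]
scene jar [289.3, 178.7]
scene coaster [230.4, 176.7]
scene coaster [219.0, 268.1]
```

>>> {"api": "carry_out", "payload": {
  "steps": [
    [-40,-20,0,0,0,0,1],
    [-80,-40,0,0,0,0,1],
    [-115,-58,8,0,0,0,1],
    [-130,-67,20,0,0,0,1],
    [-134,-67,33,0,0,0,1]
  ]
}}

```text
time_s: 17.3
ee_pos: [0.5004, 0.1622, 0.0748]
tcp_rot: [-179.9, 0.1, -89.9]
contact_force: [-0.4, 0.4, 0.4]
opening: -0.0002
grip_force: 0.0
```

>>> {"api": "carry_out", "payload": {
  "steps": [
    [0,0,0,0,0,0,1],
    [-5,0,0,0,0,0,1],
    [-10,0,0,0,0,0,1],
    [-15,0,0,0,0,0,1],
    [-20,0,0,0,0,0,1]
  ]
}}

```text
time_s: 17.8
ee_pos: [0.4987, 0.1803, 0.0756]
tcp_rot: [-179.9, 0.0, -90.0]
contact_force: [0.5, 0.4, -0.3]
opening: 0.0001
grip_force: 0.0
```

Run:
```python
from h import *
s=sense();print(s["ee_pos"],s["contact_force"])
c=capture("top");s=c["frame"][130:290,90:270];c2=capture("scene");t=c2["frame"][60:180,215:355];w=capture("wrist")["frame"]
O=np.zeros((600,800,3),np.uint8);O[:320,:360]=cv2.resize(s,(360,320));O[:360,370:790]=cv2.resize(t,(420,360));O[320:590,:360]=cv2.resize(w,(360,270))
cv2.imwrite("pics/bin7.png",O)
```

```text
[0.49872626 0.18025125 0.07557711] [ 0.5368723   0.40181331 -0.28603923]
```

View pics/bin7.png

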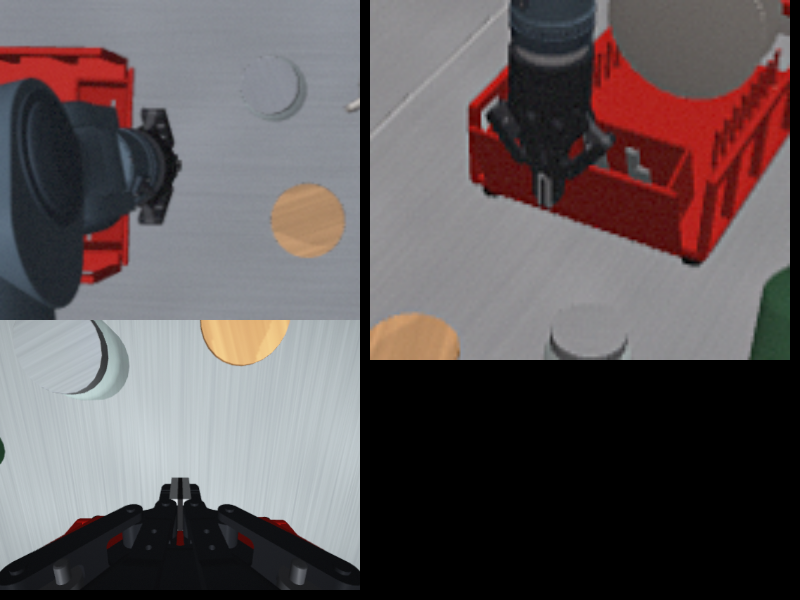

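The hand stands in front of the panel at mid-width, tips just below the panel's upper edge. Pushing slowly.

>>> {"api": "carry_out", "payload": {
  "steps": [
    [-4,0,0,0,0,0,1],
    [-8,0,0,0,0,0,1],
    [-12,0,0,0,0,0,1],
    [-16,0,0,0,0,0,1],
    [-20,0,0,0,0,0,1]
  ]
}}

```text
time_s: 18.45
ee_pos: [0.4983, 0.2003, 0.0749]
tcp_rot: [180.0, 0.0, -90.0]
contact_force: [1.1, 0.3, 0.6]
opening: -0.0001
grip_force: 0.0
```

>>> {"api": "carry_out", "payload": {
  "steps": [
    [-3,0,0,0,0,0,1],
    [-6,0,0,0,0,0,1],
    [-9,0,0,0,0,0,1],
    [-12,0,0,0,0,0,1],
    [-15,0,0,0,0,0,1]
  ]
}}

```text
time_s: 18.95
ee_pos: [0.4983, 0.215, 0.0749]
tcp_rot: [-180.0, -0.0, -90.0]
contact_force: [-0.4, -1.3, 0.8]
opening: 0.0002
grip_force: 0.8
```

>>> {"api": "carry_out", "payload": {
  "steps": [
    [-3,0,0,0,0,0,1],
    [-6,0,0,0,0,0,1],
    [-9,0,0,0,0,0,1],
    [-12,0,0,0,0,0,1],
    [-15,0,0,0,0,0,1]
  ]
}}

```text
time_s: 19.45
ee_pos: [0.4984, 0.2302, 0.0749]
tcp_rot: [-180.0, 0.0, -90.0]
contact_force: [0.3, 0.0, 0.1]
opening: -0.0
grip_force: 0.6
```

>>> {"api": "carry_out", "payload": {
  "steps": [
    [-3,0,0,0,0,0,1],
    [-6,0,0,0,0,0,1],
    [-9,0,0,0,0,0,1],
    [-12,0,0,0,0,0,1],
    [-15,0,0,0,0,0,1]
  ]
}}

```text
time_s: 19.95
ee_pos: [0.4983, 0.2453, 0.0749]
tcp_rot: [180.0, 0.0, -90.0]
contact_force: [0.3, -0.7, 0.4]
opening: -0.0
grip_force: 0.4
```

>>> {"api": "carry_out", "payload": {
  "steps": [
    [-2,0,0,0,0,0,1],
    [-4,0,0,0,0,0,1],
    [-6,0,0,0,0,0,1]
  ]
}}

```text
time_s: 20.25
ee_pos: [0.4983, 0.2511, 0.0749]
tcp_rot: [180.0, 0.0, -90.0]
contact_force: [0.2, -0.7, 0.6]
opening: 0.0
grip_force: 0.4
```

>>> {"api": "carry_out", "payload": {
  "steps": [
    [-1.5,0,0,0,0,0,1],
    [-3,0,0,0,0,0,1],
    [-4.5,0,0,0,0,0,1]
  ]
}}

```text
time_s: 20.55
ee_pos: [0.4984, 0.2535, 0.0749]
tcp_rot: [-180.0, -0.3, -90.1]
contact_force: [-0.0, -9.6, 3.8]
opening: 0.0002
grip_force: 4.7
```

>>> {"api": "carry_out", "payload": {
  "steps": [
    [-1,0,0,0,0,0,1],
    [-2,0,0,0,0,0,1],
    [-2,0,0,0,0,0,1]
  ]
}}

```text
time_s: 20.85
ee_pos: [0.4983, 0.2534, 0.075]
tcp_rot: [-180.0, -0.5, -90.1]
contact_force: [-0.7, -12.4, 4.6]
opening: -0.0002
grip_force: 6.1
```

>>> {"api": "carry_out", "payload": {
  "steps": [
    [5,0,0,0,0,0,1],
    [15,0,0,0,0,0,1],
    [35,0,0,0,0,0,1],
    [65,0,0,0,0,0,1],
    [100,0,0,0,0,0,1]
  ]
}}

```text
time_s: 21.35
ee_pos: [0.4983, 0.1572, 0.0749]
tcp_rot: [-180.0, 0.1, -89.9]
contact_force: [0.0, 1.0, -0.1]
opening: 0.0002
grip_force: 0.0
```

>>> {"api": "carry_out", "payload": {
  "steps": [
    [10,15,-40,0,0,0,1],
    [20,30,-80,0,0,0,1],
    [30,45,-115,0,0,0,1],
    [50,75,-130,0,0,0,1],
    [70,105,-130,0,0,0,1]
  ]
}}

```text
time_s: 21.85
ee_pos: [0.3948, 0.0872, 0.2076]
tcp_rot: [-179.6, 0.1, -90.0]
contact_force: [1.2, -0.5, -0.1]
opening: -0.0002
grip_force: 0.0
```

>>> {"api": "carry_out", "payload": {
  "steps": [
    [40,20,0,0,0,0,1],
    [80,20,0,0,0,0,1],
    [100,20,0,0,0,0,1],
    [100,20,0,0,0,0,1]
  ]
}}

```text
time_s: 22.25
ee_pos: [0.3733, -0.0143, 0.205]
tcp_rot: [-179.9, 0.0, -90.2]
contact_force: [-0.3, 0.9, -0.3]
opening: -0.0001
grip_force: 0.0
```

Run:
```python
from h import *
s=sense();print(s["time_s"],s["ee_pos"],s["contact_force"])
c=capture("top");s=c["frame"][130:290,90:420];c2=capture("scene");t=c2["frame"][60:340,130:355]
O=np.zeros((600,800,3),np.uint8);O[:194,:400]=cv2.resize(s,(400,194));O[:473,410:790]=cv2.resize(t,(380,473))
O[200:600,:400]=cv2.resize(c2["frame"][80:160,235:315],(400,400),interpolation=cv2.INTER_CUBIC)
cv2.imwrite("pics/end8.png",O)
```

```text
22.25 [ 0.37327264 -0.01430233  0.20502917] [-0.29789488  0.91416798 -0.32361735]
```

View pics/end8.png

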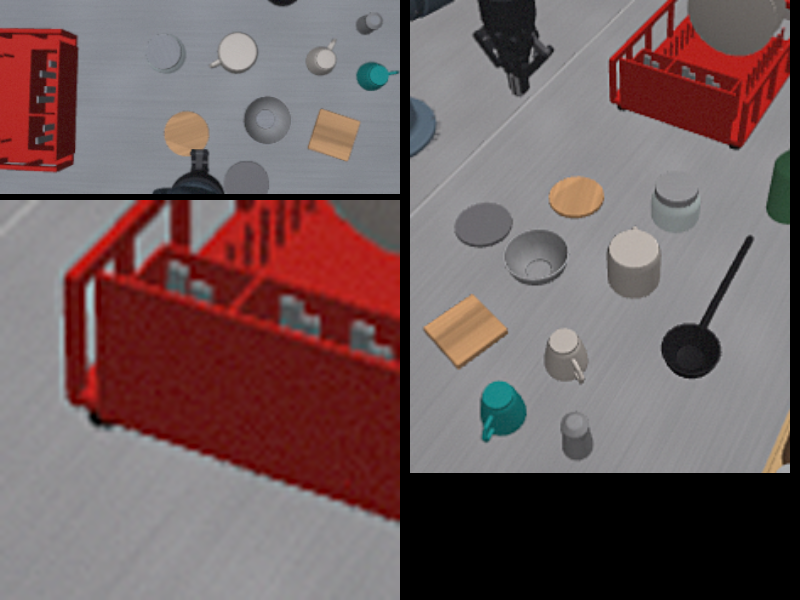

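The bin's panel is now upright and flush in the rack, and the cup, jar, coaster and bystanders stand where they were. The hand is clear, so I'm handing in.

```bash
python3 -c "
from station import finish_job
print(finish_job())"
```

```text
the job is handed in; nothing more can be done
None
```

I touched the cup, then the jar lid, then the coaster (9, 11 and 22 N when read), pushed the cutlery bin shut to its stop, drew the hand back clear and handed the job in at about 22 s; the last pictures show nothing shifted.

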